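Make up the kitchen and bathroom cleaning kits

TASK

Make up two cleaning kits from the stock on the counter. The blue tote gets the turquoise bottle brush, lifted up out of its rest and laid in the long trough, and the white bottle and the yellow can; the grey tote gets the green spray bottle and the red bottle - each of these four stood upright on the floor of one of the three square compartments of its tote, one to a compartment. Set things down rather than dropping them, do not tip the bottles over on the way, and leave the amber spray bottle and the blue can standing where they are.

Things in the scene. Friction and masses are not known exactly. Their poses are not given: they have to be found in the camera images.
- white_bottle: White squeeze bottle, green label band, white cap. 150 mm tall: body 54 mm in diameter up to 88 mm, shoulder tapering in, round cap 30 mm in diameter from 114 to 150 mm high (grip it there). Origin: centre of the underside, z up. 0.34 kg.
- red_bottle: Red squeeze bottle, white label band, black cap. 150 mm tall: body 54 mm in diameter up to 88 mm, shoulder tapering in, round cap 30 mm in diameter from 114 to 150 mm high (grip it there). Origin: centre of the underside, z up. 0.34 kg.
- yellow_can: Yellow scouring-powder can, white label band and lid. Plain cylinder 56 mm in diameter, 120 mm tall. Origin: centre of the underside, z up. 0.38 kg.
- blue_can: Blue scouring-powder can, white label band and lid; stays where it is. Plain cylinder 56 mm in diameter, 120 mm tall. Origin: centre of the underside, z up. 0.38 kg.
- green_sprayer: Green trigger spray bottle, white label and pump head, 180 mm tall. Body 58 mm in diameter up to 85 mm, tapering to a 30 mm collar; head 142 to 180 mm high, 24 mm wide (y), from x = -26 to +32, green nozzle on to x = +46 mm, trigger below it. Pinch the head across its width over the axis. Origin: centre of the underside, z up, +x where the nozzle points. 0.32 kg.
- amber_sprayer: Amber-brown trigger spray bottle, white label and pump head, grey nozzle and trigger; stays where it is. Same shape, size and origin as the green one.
- brush: Turquoise bottle brush, 250 mm long, rigid. Origin: on its axis, mid-shaft; +x towards the bristle head. Bare steel shaft, 12 mm in diameter, x = -73 to +73; head 48 mm in diameter, x = +73 to +125; hand grip 38 mm in diameter, x = -125 to -73. Axis level, 54 mm above the table at the start; about 25 mm above it when lying in a trough. 0.11 kg.
- brush_rest: Fixed steel rest holding the brush: base plate 170 (x) by 75 mm, 6 mm thick, two open-topped U brackets of 6 mm wire at x = -52 and +52 mm. The 22 mm slots hold the shaft 54 mm above the table; the wires flare out at the top and end 85 mm above the table: lift the shaft 40 mm straight up, level, to clear both. Origin: centre of the underside, x along the brush.
- blue_tote: Blue open tote, fixed, 280 (x) by 170 mm (y). Walls and floor 4 mm; outer walls 55 high, dividers 50. On its -y side a trough 272 by 78 mm inside, centre y = -42 (fingers can open about 40 mm in it; easier while the compartments are empty). On its +y side three compartments, each 90 by 80 mm, centres y = +41, x = -92, 0, +92. End bars at x = +-138, tops 89 high. Origin: centre of underside.
- grey_tote: Grey open tote, fixed; the same shape, size, compartments and origin as the blue one.
Not all that is in view belongs to the job. What is shaped like the red_bottle but purple is not meant. What is shaped like the green_sprayer but purple is not meant.

How it is judged:
At the end, for the whole second after the job is handed in: Brush down in the blue trough (along it within 0.2 rad, centred within 20 mm); white bottle and yellow can in blue compartments, green sprayer and red bottle in grey ones, bases on the floor, upright within 0.15 rad; amber sprayer and blue can upright, within 30 mm of their start. All at rest (x of brush in the frame of blue_tote between -0.02 and 0.02 m and y of brush in the frame of blue_tote between -0.064 and -0.02 m and z of brush in the frame of blue_tote below 0.04 m and angle between the x axis of brush and the x axis of blue_tote, either way round below 0.2 rad and linear speed of each of brush, white_bottle, yellow_can, green_sprayer, red_bottle, amber_sprayer, blue_can below 0.02 m/s and x of white_bottle in the frame of blue_tote between -0.13 and 0.13 m and y of white_bottle in the frame of blue_tote between 0.008 and 0.075 m and z of each of white_bottle, yellow_can in the frame of blue_tote below 0.012 m and angle between each of white_bottle, yellow_can, green_sprayer, red_bottle, amber_sprayer, blue_can's own z axis and vertical below 0.15 rad and x of yellow_can in the frame of blue_tote between -0.13 and 0.13 m and y of yellow_can in the frame of blue_tote between 0.008 and 0.075 m and x of green_sprayer in the frame of grey_tote between -0.13 and 0.13 m and y of green_sprayer in the frame of grey_tote between 0.008 and 0.075 m and z of each of green_sprayer, red_bottle in the frame of grey_tote below 0.012 m and x of red_bottle in the frame of grey_tote between -0.13 and 0.13 m and y of red_bottle in the frame of grey_tote between 0.008 and 0.075 m and distance of each of amber_sprayer, blue_can from where it was at the start of the episode below 0.03 m); the robot touches nothing.
It fails at once if the amber spray bottle or the blue can is shifted more than 30 mm or tipped (distance of any of amber_sprayer, blue_can from where it was at the start of the episode above 0.03 m or angle between any of amber_sprayer, blue_can's own z axis and vertical above 0.5 rad).
It fails at once if a bottle, spray bottle or can is tipped far over (more than 45 degrees) (angle between any of white_bottle, red_bottle, yellow_can, green_sprayer's own z axis and vertical above 0.8 rad).
It fails at once if a thing is let fall: out of the fingers and moving faster than 0.75 m/s (a drop of about 30 mm or more) ((linear speed of white_bottle above 0.75 m/s and contact force between the fingers and white_bottle below 0.05 N) or (linear speed of red_bottle above 0.75 m/s and contact force between the fingers and red_bottle below 0.05 N) or (linear speed of yellow_can above 0.75 m/s and contact force between the fingers and yellow_can below 0.05 N) or (linear speed of green_sprayer above 0.75 m/s and contact force between the fingers and green_sprayer below 0.05 N) or (linear speed of brush above 0.75 m/s and contact force between the fingers and brush below 0.05 N)).
It also fails if it takes over 144 s, if anything falls off the work surface, if the arm or the gripper's body presses on something with over 40 N, if the wrist force passes 120 N, or if a joint passes its speed limit or range.

ROBOT

A 6-joint arm with a two-finger parallel gripper is mounted at the origin on the work surface. World frame = base frame: x ahead of the robot, y to its left, z up, the work surface at z = 0. Lengths are in m, angles in rad, forces in N, time in s.
With the tool pointing down it reaches from about 0.375 to 0.9 m from the base axis. Payload 3.1 kg.
Tool frame: the origin (TCP) lies between the finger pads; the fingertips stand 11 mm ahead of it and the grasp point (between the pads) lies 8 mm behind it; z points along the fingers, y is the line along which they close (so a half turn about z gives the same grasp; the last joint's range is limited). The gripper opens to 87 mm and grips with 3 to 60 N. Pads are 19 mm wide; open, the fingers measure 117 mm over their backs; the gripper's body (75 mm by 190 mm) begins 51 mm behind the grasp point.
Start: joints at [-1.474, 0.527, 1.433, -0, 1.181, -0.178], TCP at [0.17, -0.602, 0.234] pointing down, gripper open.
Joint ranges: [-3.08, 3.08], [-0.75, 2.2], [0.22, 2.44], [-1.43, 4.57], [0, 2.65], [-2.85, 2.85]. Speed limits (rad/s): [2.79, 2.79, 3.14, 3.14, 3.14, 3.14].

INTERFACE

Orientations are given as a unit quaternion [x, y, z, w].
In Python, from rig import get_obs, camera, hand_in gives the robot as it stands.
- The arm moves only by the shell command python3 -m pendant 'ROWS' [FORCE]. ROWS is JSON, a list that holds one entry, the list of rows, each a list of 7 numbers: the shift along the tool's x, y, z in m, then the turn, a rotation vector about the tool's x, y, z in degrees, then the opening, from 0 (shut) to 1 (fully open). In form: [[[x, y, z, ax, ay, az, fingers], ...]]. A call has exactly 5 rows; each row shifts and turns the commanded pose from where the row before left it, along the tool's axes as they then stand; what a row does not reach is not made up. A row lasts 1/8 s, in which the tool goes at most 62.5 mm and 10.7 degrees, less where a joint would pass 70% of its speed; a pose out of reach is approached as far as the arm can. A call with a gripper value outside its range is refused whole. The fingers move at their own pace and stop on an object; FORCE is the grip in N (left out, the last holds). Time passes only in rows, so rows that do not move let the fingers close, or fill a call up. It gives the time, the measured TCP pose, the force, the opening and the grip force at its end, in the units of the state.
- get_obs(): the state, without advancing time (a new reading comes with each control period).
- camera(name): name is "side" or "top"; returns a dict with "img" (480x640x3 uint8, red, green, blue), "intrinsics" (3x3 intrinsics, pixels), "R" (3x3) and "t" (3): a world point X has camera coordinates R X + t. Camera axes: x right, y down, z forward; pixel columns grow to the right and rows downward; lengths in m; the calibration is good to about 2 mm. A picture is of the moment at which its call begins. There is no depth.
- hand_in(): hands the job in; it is judged then, once.
The state is a dict: "time": time; "q": joint angles; "joint_velocities": joint speeds; "joint_torque": joint torques, N m; "position": TCP position; "tool_rot": TCP orientation; "ft_force": force on the tool from outside, world axes, zero at the start; "moment": the same for the moment, N m; "grip_width": finger opening in m; "grip_force": force on a finger pad.
Only numpy, scipy, OpenCV 4.12 (cv2) and the standard library are available. Lean on these libraries where they do the work, as an engineer would, in place of code of your own. Each camera call takes 0.05 s, during which the arm holds its last target. There are 200 camera calls.

## Working session

There is one attempt and no reset: what is moved stays moved. The work goes in short steps, Python scripts to look and compute and a shell command to move; the robot and the scene stay as the last step left them, time stands still between calls to the robot, and variables do not carry over. Pictures are saved under pics/ and viewed, at most 18 in all, crops included, and the job is handed in when it is done.

```bash
mkdir -p pics; ls; python3 - <<'E'
from rig import get_obs,camera
import cv2,numpy as np
o=get_obs();print({k:np.round(v,3).tolist() for k,v in o.items()})
for n in("side","top"):
    c=camera(n);cv2.imwrite(f"pics/{n}0.png",c["img"][...,::-1]);print(n,c["intrinsics"],c["R"],c["t"])
E
```

```text
pics
{'time': 0.0, 'q': [-1.475, 0.528, 1.434, -0.0, 1.181, -0.179], 'joint_velocities': [0.0, 0.001, -0.002, -0.001, 0.0, 0.001], 'joint_torque': [0.001, -44.004, -17.659, 0.063, 0.058, -0.0], 'position': [0.17, -0.601, 0.233], 'tool_rot': [0.991, 0.137, 0.0, -0.001], 'ft_force': [0.413, -0.157, 0.039], 'moment': [0.013, 0.004, 0.008], 'grip_force': 0.0, 'grip_width': 0.087}
side [[585.81866118   0.         316.59857179]
 [  0.         585.81866118 240.32445568]
 [  0.           0.           1.        ]] [[-0.88400746 -0.46736359 -0.01010389]
 [-0.32111688  0.62280892 -0.71343745]
 [ 0.33972748 -0.6274395  -0.70064607]] [0.46327919 0.22884731 0.9719584 ]
top [[457.44924032   0.         321.63408663]
 [  0.         457.44924032 237.15737507]
 [  0.           0.           1.        ]] [[ 0.0011187  -0.99950192  0.03153819]
 [-0.99509872 -0.00423117 -0.09879596]
 [ 0.0988802  -0.03127309 -0.99460781]] [-0.01402512  0.49525469  0.74251158]
```

View pics/side0.png

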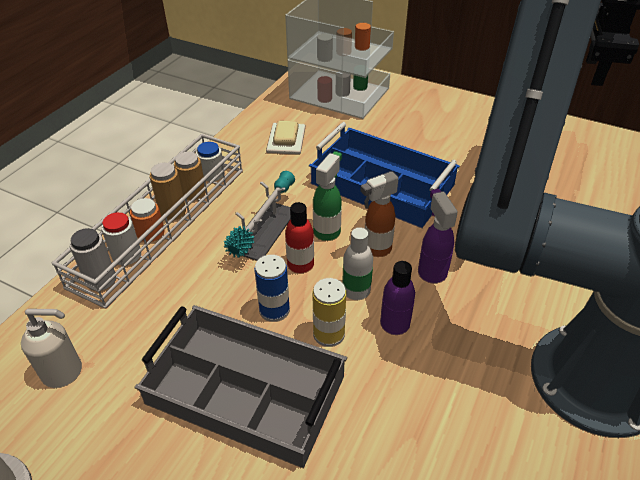

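View pics/top0.png

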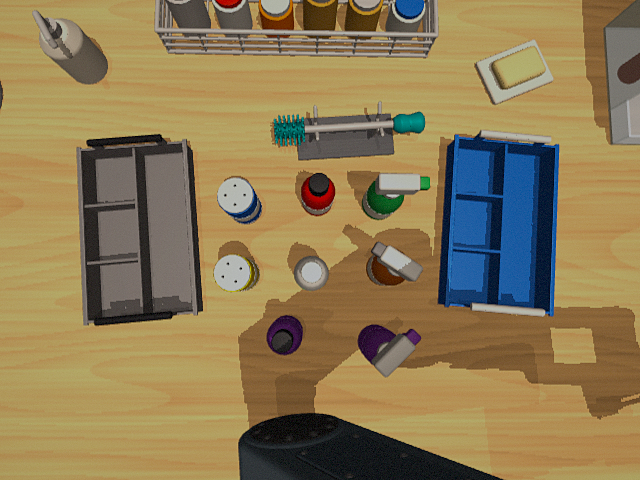

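```bash
python3 - <<'E'
import cv2,numpy as np
t=cv2.imread("pics/top0.png");s=cv2.imread("pics/side0.png")
def crop(i,x,y,w,h,k):return cv2.resize(i[y:y+h,x:x+w],None,fx=k,fy=k,interpolation=cv2.INTER_CUBIC)
cv2.imwrite("pics/tc.png",crop(t,200,95,240,200,3))
cv2.imwrite("pics/sc.png",crop(s,215,145,260,200,3))
a=crop(t,70,125,140,205,2.9);b=crop(t,430,120,140,205,2.9)
cv2.imwrite("pics/tt.png",np.hstack([a,b])[:600,:800]);print(a.shape)
E
```

```text
(594, 406, 3)
```

View pics/tc.png

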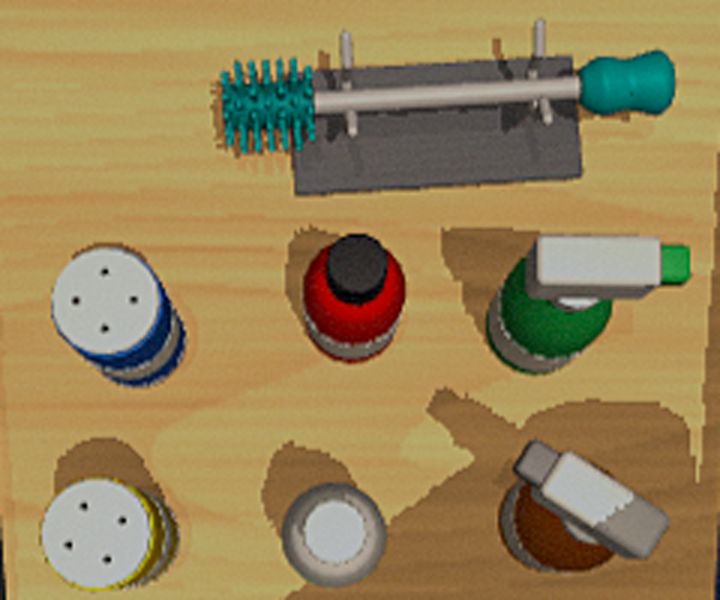

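View pics/sc.png

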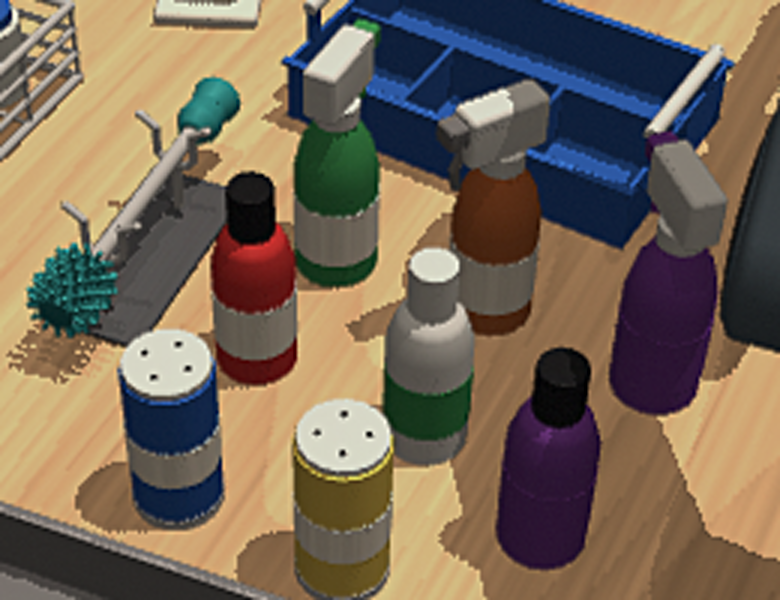

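View pics/tt.png

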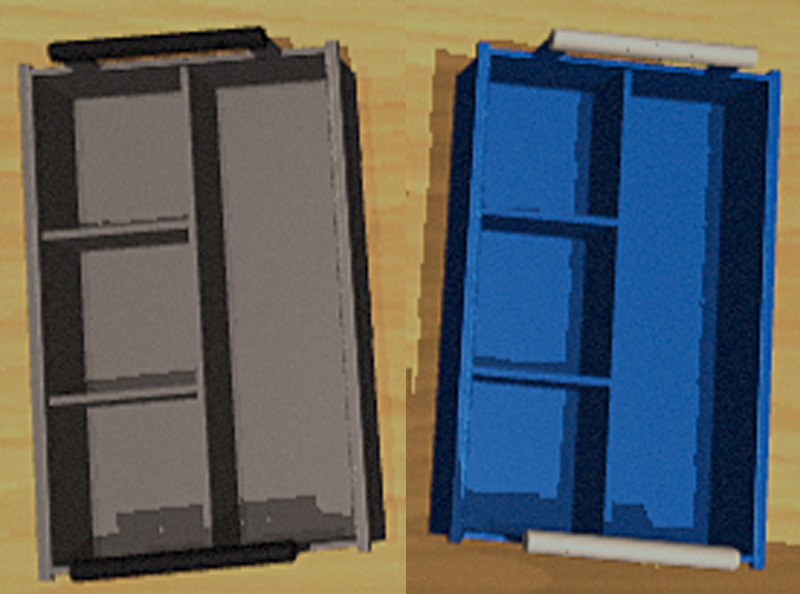

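```bash
cat > h.py <<'E'
import numpy as np
from rig import camera
K={};R={};T={}
for n in("side","top"):
    c=camera(n);K[n],R[n],T[n]=c["intrinsics"],np.array(c["R"]),np.array(c["t"])
P={n:K[n]@np.c_[R[n],T[n]] for n in K}
def ray(n,p):
    d=R[n].T@np.linalg.solve(K[n],[p[0],p[1],1]);return -R[n].T@T[n],d/np.linalg.norm(d)
def plane(n,p,z):
    o,d=ray(n,p);return o+d*(z-o[2])/d[2]
def tri(t,s):
    o1,d1=ray("top",t);o2,d2=ray("side",s)
    k=np.linalg.lstsq(np.c_[d1,-d2],o2-o1,rcond=None)[0]
    a,b=o1+d1*k[0],o2+d2*k[1];return (a+b)/2,np.linalg.norm(a-b)
def proj(n,X):
    v=P[n]@np.r_[X,1];return v[:2]/v[2]
E
python3 - <<'E'
from h import *
np.set_printoptions(precision=4,suppress=True)
print("cams",ray("top",(0,0))[0],ray("side",(0,0))[0])
tp=lambda u,v:(200+u/3-.33,95+v/3-.33); sp=lambda u,v:(215+u/3-.33,145+v/3-.33)
for n,t,s,z in [("red",(358,266),(250,190),.15),("white",(335,532),(434,267),.15),("yellow",(97,534),(343,438),.12),("blue",(110,302),(167,364),.12),("nozzle",(690,264),(370,27),.165),("shaftH",(315,103),(100,250),.054),("shaftG",(580,87),(190,135),.054),("gripend",(675,82),(225,85),.054)]:
    X,e=tri(tp(*t),sp(*s));print(n,X,"gap%.4f"%e,"plane top",plane("top",tp(*t),z)[:2],"side",plane("side",sp(*s),z)[:2])
for n,c in dict(green=[(540,237),(660,237),(660,285),(537,283)],amber=[(550,455),(565,445),(668,515),(650,560)]).items():
    q=np.array([plane("top",tp(*x),.18) for x in c]);print(n,q[:,:2].tolist(),q.mean(0))
for n,f,c,s in [("grey",lambda u,v:(70+u/2.9-.33,125+v/2.9-.33),[(20,65),(338,42),(368,550),(42,580)],[(195,309),(138,385),(303,460),(346,355)]),("blue",lambda u,v:(430+(u-406)/2.9-.33,120+v/2.9-.33),[(480,42),(780,70),(764,570),(450,543)],None)]:
    q=np.array([plane("top",f(*x),.055) for x in c]);m=q.mean(0)
    d=(q[0]+q[1]-q[2]-q[3]);y=np.arctan2(d[1],d[0])
    print(n,q[:,:2].tolist(),"c",m,"yaw",y,"sides",[np.linalg.norm(q[i]-q[i-1]) for i in range(4)])
    w=q[0]+q[3]-q[1]-q[2];print("yaw2",np.arctan2(-w[0],w[1]))
    print([proj("side",x).round(0).tolist() for x in q])
E
```

```text
cams [0.4194 0.0113 0.7879] [0.1528 0.6838 0.8489]
red [ 0.5617 -0.0046  0.1458] gap0.0025 plane top [ 0.5595 -0.0049] side [ 0.5605 -0.0003]
white [0.4349 0.0057 0.1461] gap0.0015 plane top [0.4341 0.0055] side [0.434  0.0098]
yellow [0.4346 0.1213 0.1148] gap0.0018 plane top [0.4336 0.1201] side [0.4334 0.1255]
blue [0.5493 0.1174 0.1139] gap0.0021 plane top [0.5472 0.116 ] side [0.5471 0.1223]
nozzle [ 0.558  -0.158   0.1685] gap0.0008 plane top [ 0.5584 -0.1591] side [ 0.5605 -0.1622]
shaftH [0.6661 0.0162 0.0689] gap0.0007 plane top [0.6716 0.0164] side [0.6755 0.0035]
shaftG [ 0.6849 -0.1308  0.0497] gap0.0019 plane top [ 0.6825 -0.1303] side [ 0.6831 -0.1263]
gripend [ 0.6849 -0.1817  0.0592] gap0.0017 plane top [ 0.686  -0.1834] side [ 0.6894 -0.1874]
green [[0.5669774291510796, -0.08670192021846498], [0.5674561906663487, -0.14151718398839153], [0.5452906756234704, -0.14106904422516098], [0.5457833330251084, -0.08509700428613431]] [ 0.5564 -0.1136  0.18  ]
amber [[0.4678537301365112, -0.09004785576970185], [0.4723597238891192, -0.09683702870020755], [0.44122705542749013, -0.1
[... 304 characters left out ...]
0878836308 sides [np.float64(0.2841272953334442), np.float64(0.1757445596773176), np.float64(0.28333373685519536), np.float64(0.17374991082016591)]
yaw2 0.0883656611743619
[[136.0, 385.0], [196.0, 304.0], [347.0, 356.0], [304.0, 451.0]]
blue [[0.6654082904869493, -0.23381340511964013], [0.6508317636261159, -0.40806779473141014], [0.36602899529786304, -0.38452590273197595], [0.3809515671663235, -0.20912823951651172]] c [ 0.5158 -0.3089  0.055 ] yaw -0.0845171185711564 sides [np.float64(0.28552580416340817), np.float64(0.17486299618356976), np.float64(0.2857741022667196), np.float64(0.17603131372745812)]
yaw2 -0.08416769297769139
[[309.0, 164.0], [349.0, 127.0], [460.0, 165.0], [426.0, 209.0]]
```

Candidates (top-view px): the red bottle is at (318,184), with the purple one at (285,335) as its decoy. The green sprayer is at (400,183), with amber at (397,262) and purple at (395,352) as decoys. The white bottle is at (311,272). The yellow can is at (234,273), with the blue can at (237,195) staying put. The brush is at (350,127). The zoomed crops show each pick's colour clearly, so the choices are settled. The red and green items go first.

```bash
python3 -m pendant '[[[0,0,-0.014,0,0,-10,1],[0,0,-0.014,0,0,-10,1],[0,0,-0.014,0,0,-10,1],[0,0,-0.014,0,0,-10,1],[0,0,-0.01,0,0,-10,1]]]' 25
python3 -m pendant '[[[0,0,0,0,0,-10,1],[0,0,0,0,0,-10,1],[0,0,0,0,0,-4.3,1],[0.03,0.02,0,0,0,0,1],[0.045,0.03,0,0,0,0,1]]]'
```

```text
time: 0.82
position: [0.1696, -0.6015, 0.3]
tool_rot: [0.838, 0.545, -0.0, 0.0]
ft_force: [0.6, 0.2, 0.3]
grip_width: 0.0869
grip_force: 0.0
time: 1.45
position: [0.2194, -0.5267, 0.299]
tool_rot: [0.708, 0.706, -0.0, 0.0]
ft_force: [1.1, 0.7, 0.3]
grip_width: 0.087
grip_force: 0.0
```

```bash
python3 -m pendant '[[[0.045,0.029,0,0,0,0,1],[0.045,0.029,0,0,0,0,1],[0.045,0.029,0,0,0,0,1],[0.045,0.029,0,0,0,0,1],[0.045,0.029,0,0,0,0,1]]]' >/dev/null
python3 -m pendant '[[[0.045,0.029,0,0,0,0,1],[0.045,0.029,0,0,0,0,1],[0.045,0.029,0,0,0,0,1],[0.045,0.029,0,0,0,0,1],[0.045,0.029,0,0,0,0,1]]]' >/dev/null
python3 -m pendant '[[[0.04,0.026,0,0,0,0,1],[0.032,0.025,0,0,0,0,1],[0,0,0.03,0,0,0,1],[0,0,0.03,0,0,0,1],[0,0,0,0,0,0,1]]]'
```

```text
time: 3.32
position: [0.5582, -0.0037, 0.2372]
tool_rot: [0.707, 0.707, -0.002, -0.003]
ft_force: [0.2, -0.1, 0.0]
grip_width: 0.087
grip_force: 0.0
```

```bash
python3 -m pendant '[[[-0.001,0.002,0.035,0,0,0,1],[0,0,0.035,0,0,0,1],[0,0,0.025,0,0,0,1],[0,0,0.014,0,0,0,1],[0,0,0,0,0,0,1]]]'
python3 -m pendant '[[[0,0,0,0,0,0,0],[0,0,0,0,0,0,0],[0,0,0,0,0,0,0],[0,0,0,0,0,0,0],[0,0,0,0,0,0,0]]]' 25
python3 - <<'E'
from rig import camera
import cv2
for n in("side",):cv2.imwrite(f"pics/{n}1.png",camera(n)["img"][...,::-1])
E
```

```text
time: 3.95
position: [0.5623, -0.0054, 0.1306]
tool_rot: [0.707, 0.707, -0.0, -0.0]
ft_force: [-0.2, 1.3, 0.4]
grip_width: 0.0868
grip_force: 0.0
time: 4.58
position: [0.5622, -0.0052, 0.1307]
tool_rot: [0.707, 0.707, 0.0, 0.0]
ft_force: [0.2, -0.5, -0.6]
grip_width: 0.0449
grip_force: 0.0
```

View pics/side1.png

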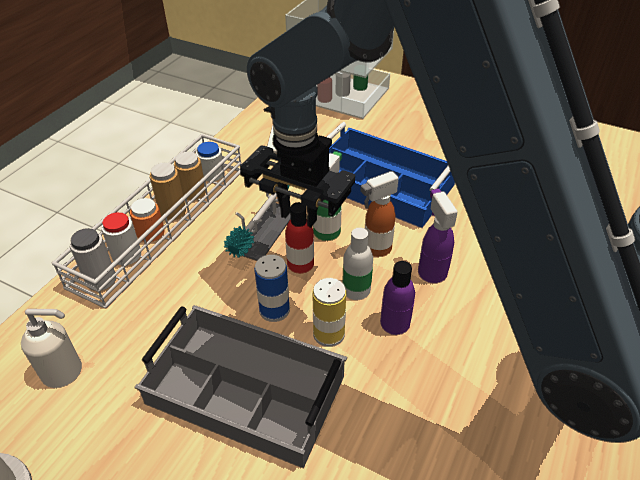

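The picture shows the fingers straddling the red cap at about (300,212), with nothing else touched. I'll finish closing and lift.

```bash
python3 -m pendant '[[[0,0,0,0,0,0,0],[0,0,0,0,0,0,0],[0,0,0,0,0,0,0],[0,0,0,0,0,0,0],[0,0,-0.01,0,0,0,0]]]' 25
python3 -m pendant '[[[0,0,-0.03,0,0,0,0],[0,0,-0.04,0,0,0,0],[0,0,-0.04,0,0,0,0],[0,0,-0.03,0,0,0,0],[0,0,0,0,0,0,0]]]'
```

```text
time: 5.25
position: [0.5611, -0.005, 0.1398]
tool_rot: [0.707, 0.707, -0.001, -0.001]
ft_force: [-0.7, 0.4, -2.2]
grip_width: 0.0293
grip_force: 25.0
time: 5.88
position: [0.5637, -0.0054, 0.2833]
tool_rot: [0.707, 0.707, 0.002, 0.003]
ft_force: [-0.2, -0.5, -3.5]
grip_width: 0.0293
grip_force: 25.0
```

```bash
python3 -m pendant '[[[0.025,0.003,0,0,0,0,0],[0.04,0.004,0,0,0,0,0],[0.045,0.004,0,0,0,0,0],[0.045,0.004,0,0,0,0,0],[0.045,0.004,0,0,0,0,0]]]' >/dev/null
python3 -m pendant '[[[0.045,0.004,0,0,0,0,0],[0.045,0.004,0,0,0,0,0],[0.03,0.002,0,0,0,0,0],[0.018,0,0,0,0,0,0],[0,0,0,0,0,0,0]]]'
python3 -m pendant '[[[0,0,0.03,0,0,0,0],[0,0,0.035,0,0,0,0],[0,0,0.035,0,0,0,0],[0,0,0.02,0,0,0,0],[0,0,0,0,0,0,0]]]'
```

```text
time: 7.12
position: [0.59, 0.3333, 0.2789]
tool_rot: [0.706, 0.708, -0.001, -0.0]
ft_force: [-0.5, -0.5, -3.3]
grip_width: 0.0292
grip_force: 25.0
time: 7.75
position: [0.5895, 0.3304, 0.1582]
tool_rot: [0.707, 0.707, -0.003, -0.001]
ft_force: [-0.3, -0.8, -3.5]
grip_width: 0.0297
grip_force: 25.0
```

```bash
python3 -m pendant '[[[0.002,0.001,0.012,0,0,0,0],[0,0,0.006,0,0,0,0],[0,0,0.002,0,0,0,0],[0,0,0.002,0,0,0,0],[0,0,0,0,0,0,0]]]'
python3 - <<'E'
from rig import camera
import cv2
a,b=[camera(n)["img"][...,::-1] for n in("side","top")]
cv2.imwrite("pics/2.png",cv2.resize(a[200:470,100:400],None,fx=2,fy=2))
E
```

```text
time: 8.38
position: [0.5919, 0.3349, 0.1387]
tool_rot: [0.707, 0.707, 0.0, 0.0]
ft_force: [0.3, -0.2, -3.7]
grip_width: 0.0296
grip_force: 25.0
```

View pics/2.png

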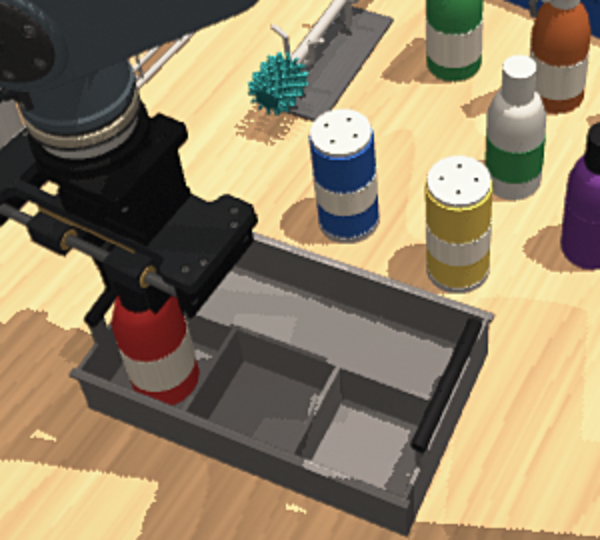

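The picture shows the red bottle inside the far compartment at about (155,360) and upright. I'll lower it the last few millimetres while watching the force, then release.

```bash
python3 -m pendant '[[[0,0,0.002,0,0,0,0],[0,0,0.001,0,0,0,0],[0,0,0.001,0,0,0,0],[0,0,0.001,0,0,0,0],[0,0,0,0,0,0,0]]]'
```

```text
time: 9.1
position: [0.592, 0.3349, 0.1346]
tool_rot: [0.707, 0.707, 0.0, 0.0]
ft_force: [-1.5, -1.4, 4.1]
grip_width: 0.0291
grip_force: 25.0
```

```bash
python3 -m pendant '[[[0,0,0,0,0,0,0.5],[0,0,0,0,0,0,1],[0,0,0,0,0,0,1],[0,0,0,0,0,0,1],[0,0,0,0,0,0,1]]]'
python3 -m pendant '[[[0,0,-0.015,0,0,0,1],[0,0,-0.035,0,0,0,1],[0,0,-0.045,0,0,0,1],[0,0,-0.045,0,0,0,1],[-0.02,-0.002,-0.02,0,0,0,1]]]'
python3 -m pendant '[[[-0.045,-0.004,0,0,0,0,1],[-0.045,-0.004,0,0,0,0,1],[-0.045,-0.004,0,0,0,0,1],[-0.045,-0.004,0,0,0,0,1],[-0.045,-0.004,0,0,0,0,1]]]' >/dev/null
python3 -m pendant '[[[-0.045,-0.004,0,0,0,0,1],[-0.045,-0.004,0,0,0,0,1],[-0.045,-0.004,0,0,0,0,1],[-0.045,-0.002,0,0,0,0,1],[-0.02,0,0,0,0,0,1]]]'
```

```text
time: 9.72
position: [0.5919, 0.3348, 0.1334]
tool_rot: [0.707, 0.707, -0.0, -0.0]
ft_force: [-0.5, -0.2, 0.4]
grip_width: 0.0711
grip_force: 0.0
time: 10.35
position: [0.5911, 0.3156, 0.2979]
tool_rot: [0.706, 0.708, 0.003, 0.002]
ft_force: [0.8, 0.2, -0.6]
grip_width: 0.0869
grip_force: 0.0
time: 11.6
position: [0.5547, -0.113, 0.293]
tool_rot: [0.708, 0.706, -0.001, -0.001]
ft_force: [0.0, 0.7, -0.2]
grip_width: 0.087
grip_force: 0.0
```

```bash
python3 - <<'E'
from rig import camera,get_obs
import cv2
a,b=[camera(n)["img"][...,::-1] for n in("side","top")]
cv2.imwrite("pics/3.png",cv2.hconcat([cv2.resize(a[130:430,100:400],(400,400)),cv2.resize(b[100:350,60:310],(400,400))]))
print(get_obs()["position"])
E
```

```text
[ 0.5555002  -0.11225935  0.29313408]
```

View pics/3.png

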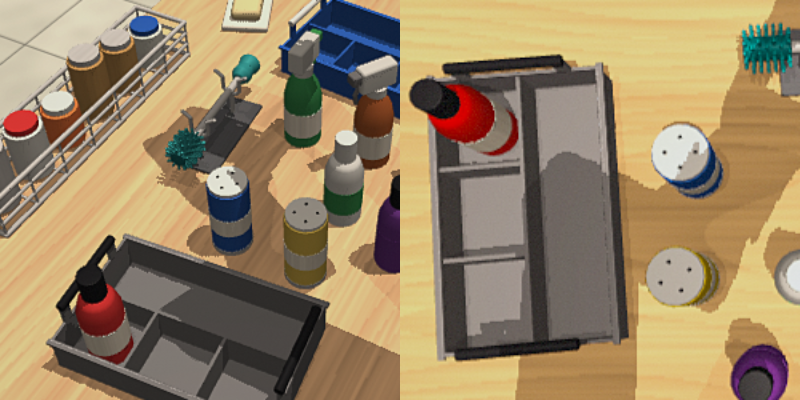

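The red bottle stands upright in the far grey compartment, side view about (105,310). Next I descend on the green sprayer's head.

```bash
python3 -m pendant '[[[0.002,0.001,0.04,0,0,0,1],[0,0,0.04,0,0,0,1],[0,0,0.035,0,0,0,1],[0,0,0.02,0,0,0,1],[0,0,0,0,0,0,1]]]'
python3 -m pendant '[[[0,0,0,0,0,0,0],[0,0,0,0,0,0,0],[0,0,0,0,0,0,0],[0,0,0,0,0,0,0],[0,0,0,0,0,0,0]]]' 25 >/dev/null
python3 -m pendant '[[[0,0,0,0,0,0,0],[0,0,0,0,0,0,0],[0,0,0,0,0,0,0],[0,0,0,0,0,0,0],[0,0,0,0,0,0,0]]]' 25
python3 -m pendant '[[[0,0,-0.01,0,0,0,0],[0,0,-0.025,0,0,0,0],[0,0,-0.04,0,0,0,0],[0,0,-0.04,0,0,0,0],[0,0,-0.025,0,0,0,0]]]'
```

```text
time: 12.32
position: [0.5557, -0.1061, 0.1569]
tool_rot: [0.706, 0.708, -0.001, -0.002]
ft_force: [0.4, 0.2, -0.1]
grip_width: 0.0872
grip_force: 0.0
time: 13.58
position: [0.5573, -0.1082, 0.1585]
tool_rot: [0.707, 0.707, 0.0, 0.0]
ft_force: [0.8, 0.4, -0.8]
grip_width: 0.0238
grip_force: 25.0
time: 14.2
position: [0.5573, -0.1082, 0.3009]
tool_rot: [0.707, 0.707, 0.0, 0.001]
ft_force: [0.9, 0.5, -3.1]
grip_width: 0.0239
grip_force: 25.0
```

```bash
python3 -m pendant '[[[0.025,-0.006,-0.015,0,0,0,0],[0.043,-0.014,0,0,0,0,0],[0.043,-0.015,0,0,0,0,0],[0.043,-0.015,0,0,0,0,0],[0.043,-0.015,0,0,0,0,0]]]' >/dev/null
python3 -m pendant '[[[0.043,-0.015,0,0,0,0,0],[0.043,-0.015,0,0,0,0,0],[0.043,-0.015,0,0,0,0,0],[0.043,-0.015,0,0,0,0,0],[0.04,-0.014,0,0,0,0,0]]]'
python3 -m pendant '[[[0.018,-0.01,0,0,0,0,0],[0,0,0.03,0,0,0,0],[0,0,0.04,0,0,0,0],[0,0,0.04,0,0,0,0],[0,0,0.02,0,0,0,0]]]'
python3 -m pendant '[[[0,0,0.007,0,0,0,0],[0,0,0.004,0,0,0,0],[0,0,0,0,0,0,0],[0,0,0,0,0,0,0],[0,0,0,0,0,0,0]]]'
python3 - <<'E'
from rig import camera
import cv2
cv2.imwrite("pics/4.png",cv2.resize(camera("side")["img"][...,::-1][200:470,100:400],None,fx=2,fy=2))
E
```

```text
time: 15.45
position: [0.4166, 0.3018, 0.3136]
tool_rot: [0.707, 0.708, -0.0, -0.0]
ft_force: [0.5, 0.9, -3.7]
grip_width: 0.0241
grip_force: 25.0
time: 16.08
position: [0.4061, 0.3178, 0.1816]
tool_rot: [0.707, 0.707, -0.002, -0.001]
ft_force: [0.2, -0.1, -3.7]
grip_width: 0.0238
grip_force: 25.0
time: 16.7
position: [0.4082, 0.3188, 0.1732]
tool_rot: [0.707, 0.707, 0.001, 0.0]
ft_force: [0.3, 0.1, -3.2]
grip_width: 0.0236
grip_force: 25.0
```

View pics/4.png

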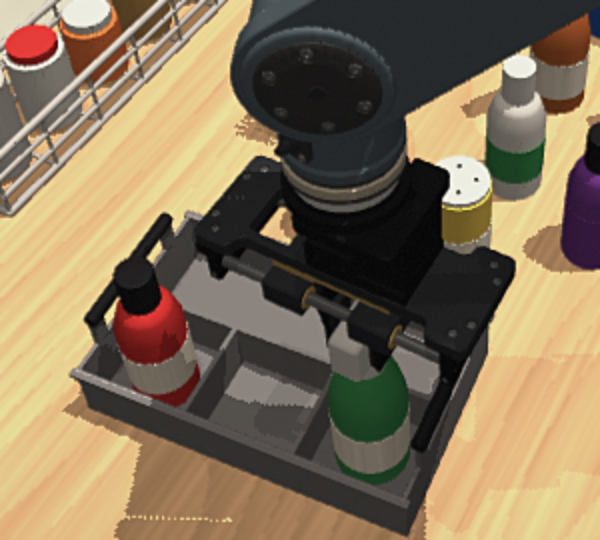

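The green sprayer is over the near compartment at about (370,430), and the red one is untouched. I'll lower it.

```bash
python3 -m pendant '[[[0,0,0.005,0,0,0,0],[0,0,0.003,0,0,0,0],[0,0,0.002,0,0,0,0],[0,0,0.001,0,0,0,0],[0,0,0.001,0,0,0,0]]]'
```

```text
time: 17.38
position: [0.408, 0.3187, 0.1625]
tool_rot: [0.707, 0.707, 0.0, 0.0]
ft_force: [-4.2, -2.6, 17.5]
grip_width: 0.0237
grip_force: 25.0
```

```bash
python3 -m pendant '[[[0,0,-0.001,0,0,0,0.3],[0,0,0,0,0,0,1],[0,0,0,0,0,0,1],[0,0,0,0,0,0,1],[0,0,0,0,0,0,1]]]' >/dev/null
python3 -m pendant '[[[0,0,0,0,0,0,1],[0,0,-0.02,0,0,0,1],[0,0,-0.04,0,0,0,1],[0,0,-0.04,0,0,0,1],[0,0,-0.04,0,0,0,1]]]'
python3 -m pendant '[[[-0.042,0.03,0,0,0,0,1],[-0.042,0.03,0,0,0,0,1],[-0.042,0.03,0,0,0,0,1],[-0.042,0.03,0,0,0,0,1],[-0.042,0.03,0,0,0,0,1]]]' >/dev/null
python3 -m pendant '[[[-0.042,0.03,0,0,0,0,1],[-0.042,0.03,0,0,0,0,1],[-0.042,0.03,0,0,0,0,1],[-0.04,0.029,0,0,0,0,1],[0,0,0.02,0,0,-4.2,1]]]' >/dev/null
python3 -m pendant '[[[0,0,0.035,0,0,0,1],[0,0,0.045,0,0,0,1],[0,0,0.04,0,0,0,1],[0,0,0,0,0,0,0.6],[0,0,0,0,0,0,0.5]]]'
python3 - <<'E'
from rig import camera
import cv2
a,b=[camera(n)["img"][...,::-1] for n in("side","top")]
cv2.imwrite("pics/5.png",cv2.hconcat([cv2.resize(a[160:430,110:380],(400,400)),cv2.resize(b[60:310,80:480],(400,250)).copy() if 0 else cv2.resize(b[60:310,200:450],(400,400))]))
E
```

```text
time: 18.62
position: [0.4077, 0.3186, 0.3028]
tool_rot: [0.707, 0.707, -0.0, -0.0]
ft_force: [-0.1, 0.3, -0.3]
grip_width: 0.0869
grip_force: 0.0
time: 20.5
position: [0.6783, -0.0573, 0.1629]
tool_rot: [0.68, 0.733, 0.001, 0.001]
ft_force: [-0.1, -0.7, 0.2]
grip_width: 0.074
grip_force: 0.0
```

View pics/5.png

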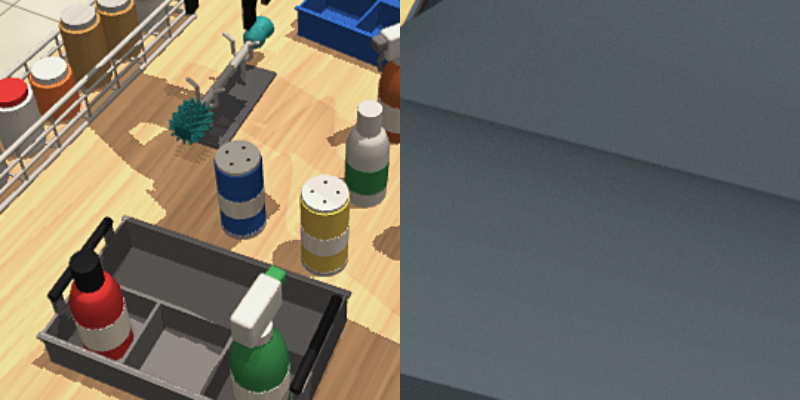

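Red and green both stand upright in grey. The gripper is above the shaft, so I descend and grip the brush.

```bash
python3 -m pendant '[[[0,-0.001,0.03,0,0,0,0.5],[0,0,0.035,0,0,0,0.5],[0,0,0.03,0,0,0,0.5],[0,0,0.018,0,0,0,0.5],[0,0,0,0,0,0,0.5]]]'
python3 -m pendant '[[[0,0,0,0,0,0,0],[0,0,0,0,0,0,0],[0,0,0,0,0,0,0],[0,0,0,0,0,0,0],[0,0,0,0,0,0,0]]]' 30
python3 -m pendant '[[[0,0,0,0,0,0,0],[0,0,0,0,0,0,0],[0,0,-0.005,0,0,0,0],[0,0,-0.01,0,0,0,0],[0,0,-0.01,0,0,0,0]]]'
```

```text
time: 21.22
position: [0.6761, -0.0571, 0.0483]
tool_rot: [0.68, 0.733, -0.0, -0.0]
ft_force: [0.7, 0.6, -0.2]
grip_width: 0.0432
grip_force: 0.0
time: 21.85
position: [0.6766, -0.0573, 0.0491]
tool_rot: [0.68, 0.733, 0.0, 0.0]
ft_force: [-0.4, 0.4, 2.7]
grip_width: 0.0109
grip_force: 30.0
time: 22.48
position: [0.676, -0.0571, 0.0739]
tool_rot: [0.68, 0.733, -0.0, -0.0]
ft_force: [0.4, -0.3, -0.6]
grip_width: 0.011
grip_force: 30.0
```

```bash
python3 -m pendant '[[[0,0,-0.025,0,0,0,0],[0,0,-0.04,0,0,0,0],[0,0,-0.045,0,0,0,0],[0,0,-0.045,0,0,0,0],[0,0,-0.025,0,0,0,0]]]'
python3 -m pendant '[[[-0.02,-0.013,0,0,0,0,0],[-0.035,-0.023,0,0,0,0,0],[-0.04,-0.026,0,0,0,0,0],[-0.04,-0.026,0,0,0,0,0],[-0.04,-0.026,0,0,0,0,0]]]' >/dev/null
python3 -m pendant '[[[-0.04,-0.026,0,0,0,0,0],[-0.036,-0.024,0,0,0,0,0],[-0.03,-0.021,0,0,0,0,0],[0,0,0,0,0,-6,0],[0,0,0,0,0,-10,0]]]' 
python3 -m pendant '[[[0,0,0,0,0,-10,0],[0,0,0,0,0,-10,0],[0,0,0,0,0,-10,0],[0,0,0,0,0,-10,0],[0,0,0,0,0,-10,0]]]' >/dev/null
python3 -m pendant '[[[0,0,0,0,0,-10,0],[0,0,0,0,0,-5,0],[0,0,0,0,0,0,0],[0,0,0,0,0,0,0],[0,0,0,0,0,0,0]]]' 
python3 - <<'E'
from rig import camera
import cv2
a,b=[camera(n)["img"][...,::-1] for n in("side","top")]
cv2.imwrite("pics/6.png",cv2.hconcat([cv2.resize(a[50:320,220:490],(400,400)),cv2.resize(b[80:380,340:640],(400,400))]))
E
```

```text
time: 23.1
position: [0.6771, -0.0574, 0.2575]
tool_rot: [0.68, 0.733, 0.001, 0.002]
ft_force: [0.2, -0.2, -2.2]
grip_width: 0.0107
grip_force: 30.0
time: 24.35
position: [0.5097, -0.3519, 0.2516]
tool_rot: [0.571, 0.821, 0.0, -0.002]
ft_force: [0.3, -0.0, -0.9]
grip_width: 0.0111
grip_force: 30.0
time: 25.6
position: [0.5121, -0.3512, 0.2532]
tool_rot: [0.042, 0.999, 0.0, -0.0]
ft_force: [-0.7, -0.2, -0.1]
grip_width: 0.011
grip_force: 30.0
```

View pics/6.png

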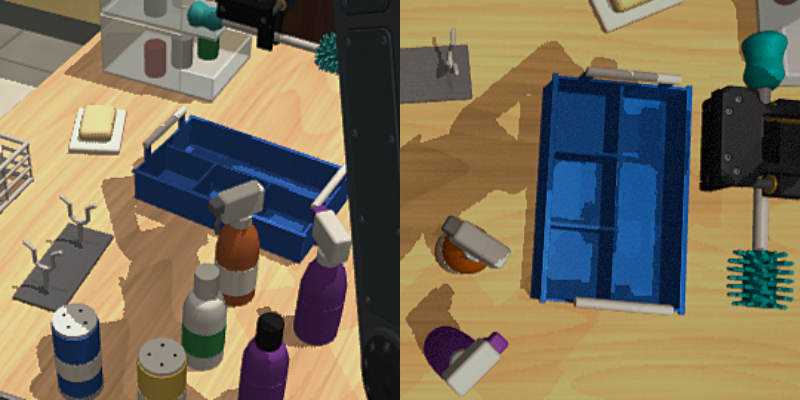

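```bash
python3 - <<'E'
from h import *
a=plane("top",(610,266),.258);b=plane("top",(613.75,149),.258);print(a,b,(a+b)/2,np.linalg.norm(a-b))
E
python3 -m pendant '[[[0,0,0.03,0,0,0,0],[0,0,0.045,0,0,0,0],[0,0,0.045,0,0,0,0],[0,0,0.035,0,0,0,0],[0,0,0,0,0,0,0]]]'
python3 -m pendant '[[[0,0,0.03,0,0,0,0],[0,0,0.02,0,0,0,0],[0,0,0.01,0,0,0,0],[0,0,0.005,0,0,0,0],[0,0,0,0,0,0,0]]]'
```

```text
[ 0.43932489 -0.34607805  0.258     ] [ 0.58101394 -0.35957039  0.258     ] [ 0.51016941 -0.35282422  0.258     ] 0.14233000033446372
time: 26.42
position: [0.5109, -0.3495, 0.0958]
tool_rot: [0.041, 0.999, 0.002, -0.003]
ft_force: [0.3, -0.4, -1.1]
grip_width: 0.011
grip_force: 30.0
time: 27.05
position: [0.5127, -0.3513, 0.0339]
tool_rot: [0.041, 0.999, -0.0, 0.0]
ft_force: [-0.2, 0.0, -1.3]
grip_width: 0.0111
grip_force: 30.0
```

```bash
python3 -m pendant '[[[0,0,0.005,0,0,0,0],[0,0,0.003,0,0,0,0],[0,0,0.002,0,0,0,0],[0,0,0.001,0,0,0,0],[0,0,0,0,0,0,0]]]'
```

```text
time: 27.68
position: [0.5126, -0.3512, 0.0226]
tool_rot: [0.041, 0.999, -0.0, 0.0]
ft_force: [0.6, 0.3, 0.2]
grip_width: 0.0108
grip_force: 30.0
```

```bash
python3 -m pendant '[[[0,0,0.001,0,0,0,0],[0,0,0,0,0,0,0.2],[0,0,0,0,0,0,0.38],[0,0,0,0,0,0,0.38],[0,0,0,0,0,0,0.38]]]'
python3 -m pendant '[[[0,0,0,0,0,0,0.38],[0,0,-0.01,0,0,0,0.38],[0,0,-0.02,0,0,0,0.38],[0,0,-0.04,0,0,0,0.38],[0,0,-0.05,0,0,0,0.38]]]'
python3 -m pendant '[[[0,0,-0.05,0,0,0,1],[0,0,-0.05,0,0,0,1],[0,0,-0.04,0,0,0,1],[0,0,0,0,0,10,1],[0,0,0,0,0,10,1]]]'
python3 - <<'E'
from rig import camera
import cv2
a,b=[camera(n)["img"][...,::-1] for n in("side","top")]
cv2.imwrite("pics/7.png",cv2.hconcat([cv2.resize(a[50:320,220:490],(400,400)),cv2.resize(b[80:380,340:640],(400,400))]))
E
```

```text
time: 28.3
position: [0.5125, -0.3511, 0.0216]
tool_rot: [0.041, 0.999, 0.0, -0.0]
ft_force: [0.3, -0.2, -0.7]
grip_width: 0.0319
grip_force: 0.0
time: 28.92
position: [0.5122, -0.3508, 0.1434]
tool_rot: [0.041, 0.999, 0.0, -0.0]
ft_force: [2.0, -0.3, 0.3]
grip_width: 0.0329
grip_force: 0.0
time: 29.55
position: [0.5126, -0.3511, 0.2845]
tool_rot: [0.217, 0.976, -0.001, 0.002]
ft_force: [-0.7, -0.9, -0.7]
grip_width: 0.0755
grip_force: 0.0
```

View pics/7.png

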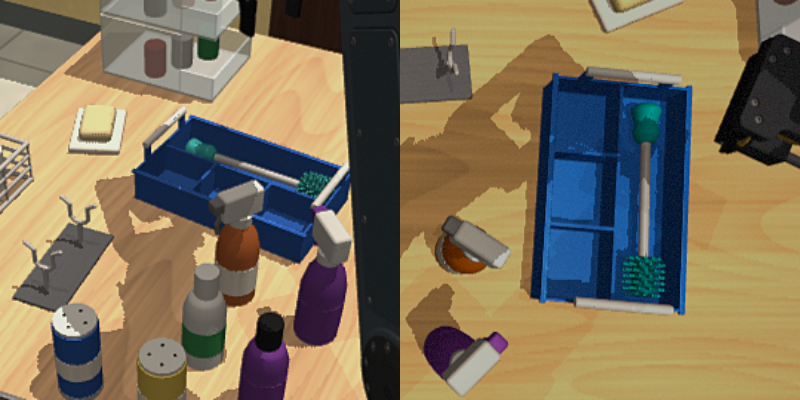

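The brush lies in the blue trough with its mid-shaft at (644,200) in the top crop, centred and parallel. White bottle next.

```bash
python3 -m pendant '[[[0,0,0,0,0,10,1],[0,0,0,0,0,10,1],[0,0,0,0,0,10,1],[0,0,0,0,0,10,1],[0,0,0,0,0,10,1]]]' >/dev/null
python3 -m pendant '[[[0,0,0,0,0,10,1],[0,0,0,0,0,5.2,1],[0.04,-0.009,0,0,0,0,1],[0.04,-0.009,0,0,0,0,1],[0.04,-0.009,0,0,0,0,1]]]' >/dev/null
python3 -m pendant '[[[0.04,-0.009,0,0,0,0,1],[0.04,-0.009,0,0,0,0,1],[0.04,-0.009,0,0,0,0,1],[0.04,-0.009,0,0,0,0,1],[0.04,-0.009,0,0,0,0,1]]]' >/dev/null
python3 -m pendant '[[[0.037,-0.007,0,0,0,0,1],[0,0,0.02,0,0,0,1],[0,0,0.02,0,0,0,1],[0,0,0,0,0,0,1],[0,0,0,0,0,0,1]]]'
```

```text
time: 32.15
position: [0.4337, 0.0056, 0.2424]
tool_rot: [0.706, 0.708, 0.0, 0.001]
ft_force: [-0.2, -0.3, -0.5]
grip_width: 0.0866
grip_force: 0.0
```

```bash
python3 -m pendant '[[[0.001,0,0.035,0,0,0,1],[0,0,0.035,0,0,0,1],[0,0,0.028,0,0,0,1],[0,0,0.014,0,0,0,1],[0,0,0,0,0,0,0]]]' 25
python3 -m pendant '[[[0,0,0,0,0,0,0],[0,0,0,0,0,0,0],[0,0,0,0,0,0,0],[0,0,0,0,0,0,0],[0,0,0,0,0,0,0]]]' >/dev/null
python3 -m pendant '[[[0,0,0,0,0,0,0],[0,0,0,0,0,0,0],[0,0,0,0,0,0,0],[0,0,0,0,0,0,0],[0,0,0,0,0,0,0]]]'
python3 -m pendant '[[[0,0,-0.01,0,0,0,0],[0,0,-0.035,0,0,0,0],[0,0,-0.05,0,0,0,0],[0,0,-0.05,0,0,0,0],[0,0,-0.05,0,0,0,0]]]'
```

```text
time: 32.78
position: [0.4335, 0.0066, 0.1295]
tool_rot: [0.707, 0.707, -0.0, -0.0]
ft_force: [-1.0, -0.0, -0.4]
grip_width: 0.0824
grip_force: 0.0
time: 34.02
position: [0.4335, 0.0068, 0.1296]
tool_rot: [0.707, 0.707, 0.0, 0.0]
ft_force: [1.6, -0.3, 1.1]
grip_width: 0.0291
grip_force: 25.0
time: 34.65
position: [0.4317, 0.0072, 0.3261]
tool_rot: [0.707, 0.707, -0.001, -0.001]
ft_force: [0.6, -0.4, -3.0]
grip_width: 0.0297
grip_force: 25.0
```

```bash
python3 -m pendant '[[[0,0.005,-0.02,0,0,0,0],[-0.025,0.022,0,0,0,0,0],[-0.04,0.026,0,0,0,0,0],[-0.042,0.026,0,0,0,0,0],[-0.042,0.026,0,0,0,0,0]]]' >/dev/null
python3 -m pendant '[[[-0.042,0.026,0,0,0,0,0],[-0.042,0.026,0,0,0,0,0],[-0.032,0.0135,0,0,0,0,0],[-0.0175,0.007,0,0,0,0,0],[0,0,0.01,0,0,0,0]]]'
python3 -m pendant '[[[0,0,0.04,0,0,0,0],[0,0,0.05,0,0,0,0],[0,0,0.05,0,0,0,0],[0,0,0.03,0,0,0,0],[0,0,0,0,0,0,0]]]'
python3 - <<'E'
from rig import camera
import cv2
a,b=[camera(n)["img"][...,::-1] for n in("side","top")]
cv2.imwrite("pics/8.png",cv2.hconcat([cv2.resize(a[50:320,220:490],(400,400)),cv2.resize(b[80:380,340:640],(400,400))]))
E
```

```text
time: 35.9
position: [0.6108, -0.2761, 0.3344]
tool_rot: [0.707, 0.707, 0.0, 0.0]
ft_force: [-0.7, -0.2, -2.2]
grip_width: 0.029
grip_force: 25.0
time: 36.52
position: [0.608, -0.2721, 0.1614]
tool_rot: [0.706, 0.708, -0.001, -0.005]
ft_force: [-0.1, -1.0, -2.9]
grip_width: 0.0291
grip_force: 25.0
```

View pics/8.png

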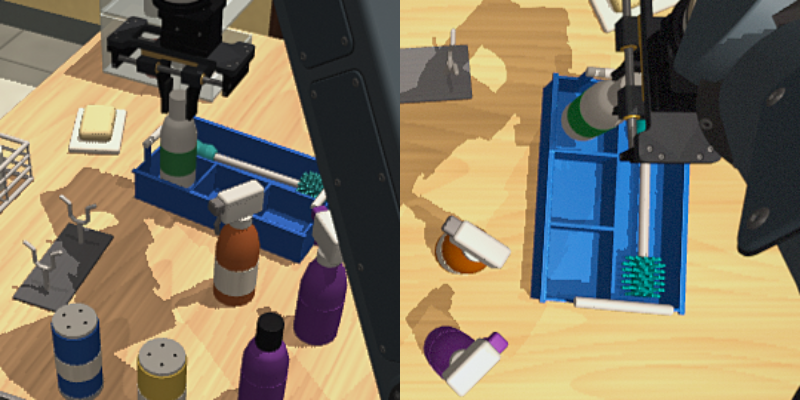

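The white bottle is in the far blue compartment, side crop about (180,160), and upright. I'll lower it.

```bash
python3 -m pendant '[[[0,0,0.01,0,0,0,0],[0,0,0.006,0,0,0,0],[0,0,0,0,0,0,0],[0,0,0,0,0,0,0],[0,0,0,0,0,0,0]]]'
```

```text
time: 37.25
position: [0.6111, -0.2758, 0.1489]
tool_rot: [0.707, 0.707, 0.0, 0.0]
ft_force: [-0.9, -0.2, -2.9]
grip_width: 0.0293
grip_force: 25.0
```

```bash
python3 -m pendant '[[[0,0,0.008,0,0,0,0],[0,0,0.004,0,0,0,0],[0,0,0.002,0,0,0,0],[0,0,0.001,0,0,0,0],[0,0,0.001,0,0,0,0]]]'
```

```text
time: 37.88
position: [0.6111, -0.2756, 0.1335]
tool_rot: [0.707, 0.707, 0.0, 0.0]
ft_force: [-2.2, 1.6, 6.2]
grip_width: 0.0293
grip_force: 25.0
```

```bash
python3 -m pendant '[[[0,0,0,0,0,0,0.5],[0,0,0,0,0,0,1],[0,0,0,0,0,0,1],[0,0,0,0,0,0,1],[0,0,0,0,0,0,1]]]' >/dev/null
python3 -m pendant '[[[0,0,-0.015,0,0,0,1],[0,0,-0.035,0,0,0,1],[0,0,-0.045,0,0,0,1],[0,0,-0.045,0,0,0,1],[0,0,-0.03,0,0,0,1]]]'
python3 -m pendant '[[[0.044,-0.02,0,0,0,0,1],[0.044,-0.02,0,0,0,0,1],[0.044,-0.02,0,0,0,0,1],[0.044,-0.02,0,0,0,0,1],[0.044,-0.02,0,0,0,0,1]]]' >/dev/null
python3 -m pendant '[[[0.044,-0.02,0,0,0,0,1],[0.044,-0.02,0,0,0,0,1],[0.044,-0.02,0,0,0,0,1],[0.044,-0.017,0,0,0,0,1],[0,0,0,0,0,10,1]]]' >/dev/null
python3 -m pendant '[[[0,0,0,0,0,10,1],[0,0,0,0,0,10,1],[0,0,0,0,0,10,1],[0,0,0,0,0,10,1],[0,0,0,0,0,10,1]]]' >/dev/null
python3 -m pendant '[[[0,0,0,0,0,10,1],[0,0,0,0,0,10,1],[0,0,0,0,0,10,1],[0,0,0.02,0,0,0,1],[0,0,0,0,0,0,1]]]'
python3 - <<'E'
from rig import camera
import cv2
a,b=[camera(n)["img"][...,::-1] for n in("side","top")]
cv2.imwrite("pics/9.png",cv2.hconcat([cv2.resize(a[60:360,200:500],(400,400)),cv2.resize(b[100:400,200:500],(400,400))]))
E
```

```text
time: 39.12
position: [0.6117, -0.276, 0.3068]
tool_rot: [0.707, 0.707, 0.001, 0.002]
ft_force: [-0.5, -0.4, -1.1]
grip_width: 0.087
grip_force: 0.0
time: 41.62
position: [0.4328, 0.1203, 0.2825]
tool_rot: [1.0, 0.0, -0.001, 0.0]
ft_force: [0.5, 0.9, -0.4]
grip_width: 0.0867
grip_force: 0.0
```

View pics/9.png

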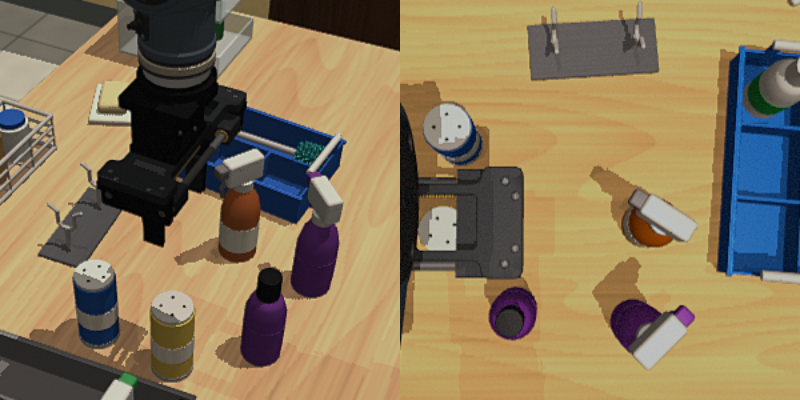

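The white bottle stands in blue, top crop (765,90). The gripper is over the yellow can, clear of the purple bottle.

```bash
python3 -m pendant '[[[0.001,0,0.04,0,0,0,1],[0,0,0.05,0,0,0,1],[0,0,0.05,0,0,0,1],[0,0,0.037,0,0,0,1],[0,0,0.02,0,0,0,1]]]' 30
python3 -m pendant '[[[0,0,0,0,0,0,1],[0,0,0,0,0,0,0],[0,0,0,0,0,0,0],[0,0,0,0,0,0,0],[0,0,0,0,0,0,0]]]' >/dev/null
python3 -m pendant '[[[0,0,0,0,0,0,0],[0,0,0,0,0,0,0],[0,0,0,0,0,0,0],[0,0,0,0,0,0,0],[0,0,0,0,0,0,0]]]'
python3 -m pendant '[[[0,0,-0.01,0,0,0,0],[0,0,-0.035,0,0,0,0],[0,0,-0.05,0,0,0,0],[0,0,-0.05,0,0,0,0],[0,0,-0.05,0,0,0,0]]]'
```

```text
time: 42.35
position: [0.435, 0.1203, 0.0845]
tool_rot: [1.0, 0.0, -0.0, 0.0]
ft_force: [0.1, 0.1, -0.7]
grip_width: 0.0867
grip_force: 0.0
time: 43.6
position: [0.435, 0.1206, 0.0861]
tool_rot: [1.0, 0.0, 0.001, -0.0]
ft_force: [0.0, 1.2, 5.3]
grip_width: 0.0554
grip_force: 29.9
time: 44.22
position: [0.4332, 0.1201, 0.2817]
tool_rot: [1.0, 0.0, -0.001, 0.0]
ft_force: [1.2, -0.5, -4.6]
grip_width: 0.0554
grip_force: 29.9
```

```bash
python3 -m pendant '[[[0,0,-0.025,0,0,0,0],[-0.001,0.025,0,0,0,0,0],[-0.001,0.042,0,0,0,0,0],[-0.001,0.045,0,0,0,0,0],[-0.001,0.045,0,0,0,0,0]]]' >/dev/null
python3 -m pendant '[[[-0.001,0.045,0,0,0,0,0],[-0.001,0.045,0,0,0,0,0],[-0.001,0.045,0,0,0,0,0],[0,0.045,0,0,0,0,0],[0,0.03,0,0,0,0,0]]]'
python3 -m pendant '[[[0,0.0135,0,0,0,0,0],[0,0,0.04,0,0,0,0],[0,0,0.05,0,0,0,0],[0,0,0.05,0,0,0,0],[0,0,0.03,0,0,0,0]]]'
python3 -m pendant '[[[0,0,0.015,0,0,0,0],[0,0,0.01,0,0,0,0],[0,0,0,0,0,0,0],[0,0,0,0,0,0,0],[0,0,0,0,0,0,0]]]'
python3 - <<'E'
from rig import camera
import cv2
a,b=[camera(n)["img"][...,::-1] for n in("side","top")]
cv2.imwrite("pics/10.png",cv2.hconcat([cv2.resize(a[50:320,220:490],(400,400)),cv2.resize(b[80:380,340:640],(400,400))]))
E
```

```text
time: 45.48
position: [0.4266, -0.2482, 0.3048]
tool_rot: [1.0, -0.0, -0.001, -0.001]
ft_force: [0.9, 0.8, -5.2]
grip_width: 0.055
grip_force: 29.9
time: 46.1
position: [0.4264, -0.2578, 0.1332]
tool_rot: [1.0, 0.001, -0.002, -0.002]
ft_force: [0.4, -0.2, -5.1]
grip_width: 0.0556
grip_force: 29.9
time: 46.72
position: [0.4284, -0.2606, 0.1115]
tool_rot: [1.0, 0.0, 0.001, 0.001]
ft_force: [0.0, 0.2, -4.5]
grip_width: 0.0554
grip_force: 29.9
```

View pics/10.png

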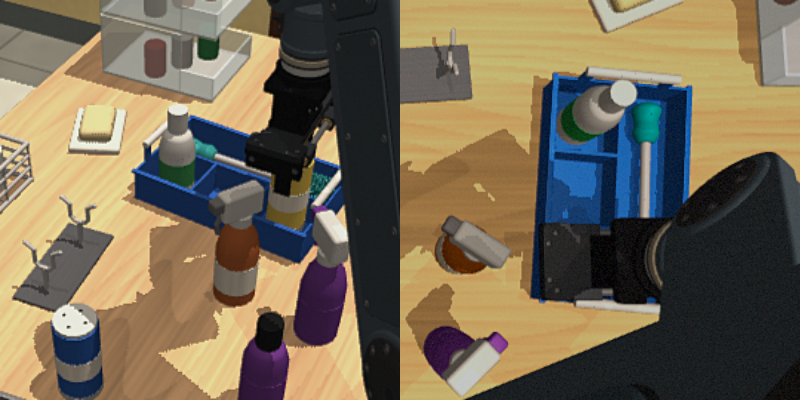

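The yellow can is within the near blue compartment, side crop (288,205), and the gripper clears the amber sprayer. I'll lower it.

```bash
python3 -m pendant '[[[0,0,0.01,0,0,0,0],[0,0,0.007,0,0,0,0],[0,0,0.002,0,0,0,0],[0,0,0.001,0,0,0,0],[0,0,0,0,0,0,0]]]'
python3 -m pendant '[[[0,0,0.001,0,0,0,0],[0,0,0.001,0,0,0,0],[0,0,0,0,0,0,0],[0,0,0,0,0,0,0],[0,0,0,0,0,0,0]]]'
```

```text
time: 47.45
position: [0.428, -0.2602, 0.0905]
tool_rot: [1.0, 0.0, 0.0, 0.0]
ft_force: [0.2, -0.2, -5.6]
grip_width: 0.0556
grip_force: 29.9
time: 48.08
position: [0.4283, -0.2603, 0.09]
tool_rot: [1.0, 0.0, 0.001, 0.001]
ft_force: [-2.3, 2.1, 6.7]
grip_width: 0.0552
grip_force: 29.9
```

```bash
python3 -m pendant '[[[0,0,0,0,0,0,0.8],[0,0,0,0,0,0,1],[0,0,0,0,0,0,1],[0,0,0,0,0,0,1],[0,0,0,0,0,0,1]]]' 
python3 -m pendant '[[[0,0,-0.015,0,0,0,1],[0,0,-0.035,0,0,0,1],[0,0,-0.045,0,0,0,1],[0,0,-0.05,0,0,0,1],[0,0,-0.05,0,0,0,1]]]'
python3 -m pendant '[[[0,0.04,0,0,0,0,1],[0,0.05,0,0,0,0,1],[0,0.05,0,0,0,0,1],[0,0.05,0,0,0,0,1],[0,0.04,0,0,0,0,1]]]' >/dev/null
python3 -m pendant '[[[0,0,0,0,0,0,1],[0,0,0,0,0,0,1],[0,0,0,0,0,0,1],[0,0,0,0,0,0,1],[0,0,0,0,0,0,1]]]'
python3 - <<'E'
from rig import camera
import cv2
a,b=[camera(n)["img"][...,::-1] for n in("side","top")]
cv2.imwrite("pics/11.png",cv2.vconcat([cv2.resize(a[40:480,60:500],(400,400))]) if 0 else cv2.hconcat([cv2.resize(a,(400,300)),cv2.resize(b,(400,300))]))
E
```

```text
time: 48.7
position: [0.4279, -0.2602, 0.0885]
tool_rot: [1.0, 0.0, -0.0, -0.0]
ft_force: [0.8, 0.2, -0.6]
grip_width: 0.0863
grip_force: 0.0
time: 49.32
position: [0.4276, -0.2599, 0.2862]
tool_rot: [1.0, 0.0, 0.0, 0.0]
ft_force: [-0.3, -0.9, 0.3]
grip_width: 0.0872
grip_force: 0.0
time: 50.58
position: [0.4284, -0.4895, 0.2838]
tool_rot: [1.0, 0.001, 0.0, 0.0]
ft_force: [-0.9, 1.0, 0.1]
grip_width: 0.0868
grip_force: 0.0
```

View pics/11.png

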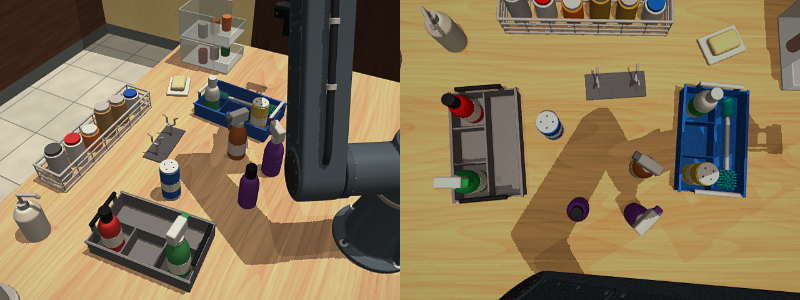

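All five items are in place: red and green in grey at top-view (460,105) and (460,183), and white, yellow and the brush in blue at (707,102), (703,175) and (728,140). Amber and the blue can have not moved, and the arm is clear.

```bash
python3 -c "from rig import hand_in;print(hand_in())"
```

```text
the job is handed in; nothing more can be done
None
```

I made up both kits and handed the job in at about 50 s of the 144 s allowed; the last pictures show every item in its place and the amber sprayer and blue can where they were, but no verdict came back.

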